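Seat the filter cover of the bench dust extractor

TASK

Lay the straightedge flat on top of the dust extractor, flush along the front face of its short reference strip and about centred on the strip, and let go of it. Then turn the wing fastener on the round filter cover clockwise until its slot lies parallel to the straightedge, and let go of it while the cover still stands raised on its springs. Finally press the cover fully down against the housing and finish while still holding it pressed; keep the straightedge flush, and leave the other things on the bench where they are.

Things in the scene. Friction and masses are not known exactly. Their poses are not given: they have to be found in the camera images.
- extractor: Fixed dust extractor housing, cream box 280 (x) x 360 (y) x 80 mm high, flat top at z = 80 mm. Origin at the centre of its underside; its x axis points from its front (robot side) to its back, y to its left, z up. On top a fixed dark steel reference strip, 100 mm long along y, 12 mm wide, 6 mm high, centred at x = -79 mm, y = 0: its front face, facing -x, is at x = -85 mm. In front of that face the top is bare for 55 mm. Behind the strip is the round cover.
- rule: The straightedge: its body frame, used for its direction only. Origin at the centre of the underside, x axis along its length, z up.
- rule_grip (a point): Point to grasp the loose straightedge, 30 mm above its underside, at its middle. The straightedge is a steel bar 280 mm long, 32 mm wide, 6 mm thick, with an upright black plastic grip rib along its centre line: 90 mm long, 14 mm thick, from 6 to 44 mm above the underside. About 0.22 kg. It starts on the bench to the right of the extractor. Flush against the strip, this point is at x = -101 mm, z = 110 mm in the extractor's frame.
- fastener_grip (a point): Point on the axis of the wing fastener, 16 mm above the cover's top face, half-way up the wing. The fastener is on the cover, at x = 10 mm, y = 0 in the extractor's frame: a disc 38 mm across and 4 mm high with an upright brass wing on it, 40 mm long, 12 mm thick, its top 28 mm above the cover, with a slot along the top of the wing. The point's y axis lies along the wing and slot, z up.
- fastener (a joint): Angle (rad) of the wing and slot, counter-clockwise seen from above; 0 = slot along the extractor's y axis, parallel to the strip (aligned). Starts between 0.7 and 1.4; free to turn from -0.5 to 1.75, no stop or click at 0. Stays where it is left (friction about 0.06 N m). A hidden cross pin keeps the cover from going down more than about 1.5 mm unless the slot is within about 0.2 rad of aligned.
- cover_press (a point): Point on the top face of the cover, 40 mm behind its centre, a clear place to press. The cover is a grey disc 160 mm across, 6 mm thick, centred at x = 45 mm, y = 0 in the extractor's frame; raised, its top face is 92 mm above the bench.
- cover (a joint): How far (m) the cover has been pressed down: 0 = raised on its springs, 0.006 = fully against the housing. It stays level wherever it is pressed. It begins to move at about 2 N and takes about 8 N to go fully home; it springs up again when let go.
- cast: Bystander, to be left alone: dental stone cast with a toothed arch, 50 x 66 x 36 mm. Origin at the centre of its underside.
- wax_jar: Bystander, to be left alone: wax jar with a white lid, 52 mm across, 45 mm high. Origin at the centre of its underside.
- oil_bottle: Bystander, to be left alone: small bottle, 36 mm across, 90 mm high. Origin at the centre of its underside.
- case: Bystander, to be left alone: soft-edged black pencil case, 60 x 190 x 40 mm. Origin at the centre of its underside.
- spatula_tool: Bystander, to be left alone: spatula with green handle, 170 mm long, lying flat. Origin at the centre of its underside.
- pen: Bystander, to be left alone: blue pen, 130 mm long, lying flat. Origin at the centre of its underside.
- mixing_bowl: Bystander, to be left alone: green mixing bowl, 100 mm across, 50 mm high. Origin at the centre of its underside.

How it is judged:
By the outcome, as a careful person would: the job done as asked, in the order asked, and still so for the second after the job is handed in, while the arm keeps its last pose, push and grip.
It also fails if it takes over 54 s, if anything falls off the work surface, if the arm or the gripper's body presses on something with over 40 N, if the wrist force passes 120 N, or if a joint passes its speed limit or range.

ROBOT

A 7-joint arm with a two-finger parallel gripper is mounted at the origin on the work surface. World frame = base frame: x ahead of the robot, y to its left, z up, the work surface at z = 0. Lengths are in m, angles in rad, forces in N, time in s.
With the tool pointing down it reaches from about 0.35 to 0.9 m from the base axis. Payload 7.2 kg.
Tool frame: the origin (TCP) lies midway between the tips of the shut fingers; the grasp point (between the pads) lies bot.grip_point_offset behind it (bot.grip_point_offset is the distance from the TCP to the grasp point, in m); z points along the fingers, y is the direction in which the jaws open and shut (so a half turn about z gives the same grasp; the last joint's range is limited). The gripper opens to 88 mm and grips with 3 to 60 N. Pads are 20 mm wide; open, the fingers measure 115 mm over their backs; the gripper's body (75 mm by 178 mm) begins 61 mm behind the grasp point.
Start: joints at [-1.303, 0.411, -0.013, 1.596, 0.006, 1.134, -0.082], TCP at [0.206, 0.59, 0.223] pointing down, gripper open.
Joint ranges: [-2.95, 2.95], [-0.29, 1.99], [-1.47, 1.44], [0.14, 2.54], [-1.03, 4.17], [0.13, 1.85], [-2.86, 2.86]. Speed limits (rad/s): [2.39, 2.39, 3.01, 3.01, 3.14, 3.14, 3.14].

INTERFACE

Orientations are given as a unit quaternion [w, x, y, z].
In Python, from workcell import bot gives the robot as it stands.
- The arm moves only by the tool send_rows, never from a script. Its argument "increments" is a list of rows, each a list of 3 entries, a list of its own where there are three numbers: the shift along the tool's x, y, z in mm, then the turn, a rotation vector about the tool's x, y, z in rad, then the finger opening in mm, from 0 to 87.8. In form: [[[tx, ty, tz], [rx, ry, rz], jaw], ...]. A call has 1 to 20 rows; each row shifts and turns the commanded pose from where the row before left it, along the tool's axes as they then stand; what a row does not reach is not made up. A row lasts 1/8 s, in which the tool goes at most 62.5 mm and 10.7 degrees, less where a joint would pass 70% of its speed; a pose out of reach is approached as far as the arm can. A call is refused whole if a number of a shift passes 62.5 or a number of a turn 0.188, either way. A call with a gripper value outside its range is refused whole. The fingers move at their own pace and stop on an object; "squeeze" is the grip in N (left out, the last holds). Time passes only in rows, so rows that do not move let the fingers close. It gives the time, the measured TCP pose, the force and the opening at its end, in the units of the state.
- bot.read_state(): the state, without advancing time (a new reading comes with each control period).
- bot.get_image(name): name is "scene" or "top" or "wrist"; returns the picture (480x640x3 uint8, blue, green, red); there is no depth.
- bot.calibration(name): a dict with "K" (3x3 intrinsics, pixels), "k1" (the pictures are not rectified: a ray, as slopes to the right and down, at radius r is drawn at 1 + k1 r^2 times it, then the intrinsics apply), "rvec" (rotation vector, rad) and "tvec" (3), from world to camera coordinates, as OpenCV has them. Camera axes: x right, y down, z forward; pixel columns grow to the right and rows downward; lengths in m; the calibration is good to about 2 mm. A picture is of the moment at which its call begins: read the wrist's pose just before it. calibration takes no time and is no camera call; for the wrist camera it gives the pose at the moment of the call.
- bot.close_job(): hands the job in, once; it reports no verdict.
Trained networks look in the newest picture that a camera, given by its name, has taken for a name from the list of things; names that differ only in an ending like _2 or _b are one class to them, and where a whole thing is asked for, a point or a joint stands for the part that bears it (a point fixed in the world has none). Each returns a list of dicts, best first, with "score" (0 to 1); they miss things now and then, are a little off and sometimes report something else, mostly with a low value. They report only what shows in the picture. A call takes as long as a camera call.
- bot.find_in(camera, name): "bbox" ([left, top, right, bottom] in pixels, round what is visible of it).
- bot.regions_of(camera, name): "region" (480x640 bool, what is visible of it) and "bbox" ([left, top, right, bottom] in pixels, round what is visible of it).
The state is a dict: "time_s": time; "joint_pos": joint angles; "qvel": joint speeds; "joint_torque": joint torques, N m; "tcp_pos": TCP position; "ee_rot": TCP orientation; "ft_force": force on the tool from outside, world axes, zero at the start; "ft_torque": the same for the moment, N m; "gripper_width": finger opening in m.
Only numpy, scipy, OpenCV 4.12 (cv2) and the standard library are available. Lean on these libraries where they do the work, as an engineer would, in place of code of your own. Each camera call takes 0.05 s, during which the arm holds its last target. There are 200 camera calls.

## Working session

There is one attempt and no reset: what is moved stays moved. The work goes in short steps, Python scripts to look and compute and a tool call to move; the robot and the scene stay as the last step left them, time stands still between calls to the robot, and variables do not carry over. Pictures are saved under pics/ and viewed, about 8 in all and at most 12, crops included, and the job is handed in when it is done.

Besides the shell and the picture viewer there is one more tool, called after ">>>" as name(argument=value, ...), one argument or row to a line, values as JSON. send_rows: Moves the arm, as the interface text tells. Its arguments: {"type":"object","properties":{"increments":{"type":"array"},"squeeze":{"type":"number"}},"required":["increments"]}

```bash
mkdir -p pics; ls
python3 - <<'E'
from workcell import bot
import cv2,numpy as np
s=bot.read_state()
print(s['time_s'],s['tcp_pos'],s['ee_rot'],s['gripper_width'],bot.grip_point_offset)
for c in ('scene','top','wrist'):
    im=bot.get_image(c); cv2.imwrite(f'pics/{c}0.png',im)
    k=bot.calibration(c); print(c,np.round(k['K'],1).tolist(),k['k1'],np.round(k['rvec'],4),np.round(k['tvec'],4))
for n in ('extractor','rule','fastener','cover','rule_grip'):
    print(n,[(d['score'],d['bbox']) for d in bot.find_in('top',n)][:2])
E
```

```text
pics
0.0 [0.20583089 0.58960886 0.22180511] [-7.45612571e-05  1.67099872e-01  9.85939648e-01 -7.98155085e-04] 0.08781629486030765 0.0187
scene [[448.4, 0.0, 315.2], [0.0, 448.4, 241.4], [0.0, 0.0, 1.0]] -0.1126318287820274 [ 2.2553  1.2744 -0.3776] [-0.2762 -0.3439  1.4353]
top [[595.1, 0.0, 331.1], [0.0, 595.1, 239.0], [0.0, 0.0, 1.0]] -0.19288299508781637 [ 2.128  -2.1578  0.1383] [0.0047 0.5272 1.8384]
wrist [[422.1, 0.0, 320.4], [0.0, 422.1, 246.5], [0.0, 0.0, 1.0]] -0.08947294363840044 [-2.3712 -1.6854 -0.228 ] [-0.6244 -0.0334  0.3911]
extractor [(0.67, [211.0, 157.7, 343.9, 274.5])]
rule [(0.64, [423.2, 206.5, 452.1, 296.6]), (0.34, [473.5, 265.5, 496.0, 322.5])]
fastener [(0.6, [266.1, 210.6, 283.9, 221.6])]
cover [(0.85, [252.1, 180.6, 306.8, 229.0]), (0.58, [212.3, 156.7, 344.3, 275.1])]
rule_grip [(0.77, [423.7, 208.4, 451.8, 295.0])]
```

View pics/top0.png

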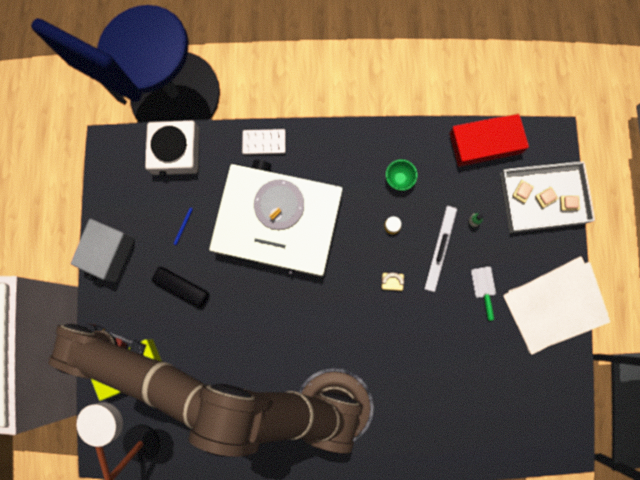

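```bash
cat > h.py <<'E'
import numpy as np,cv2
from workcell import bot
from scipy.spatial.transform import Rotation as R
def cal(c):
    k=bot.calibration(c); return k
def undist(p,k):
    p=np.atleast_2d(np.array(p,float)); K=np.array(k['K'])
    d=np.array([k['k1'],0,0,0,0.])
    return cv2.undistortPoints(p[:,None],K,d,criteria=None)[:,0] if False else cv2.undistortPointsIter(p[:,None],K,d,None,None,(3,100,1e-10))[:,0]
def ray_z(p,z,k):
    """pixels -> world points on plane z"""
    n=undist(p,k); Rm=cv2.Rodrigues(np.array(k['rvec'],float))[0]; t=np.array(k['tvec'],float)
    c=-Rm.T@t; d=np.c_[n,np.ones(len(n))]@Rm
    return c+d*((z-c[2])/d[:,2])[:,None]
def proj(P,k):
    P=np.atleast_2d(np.array(P,float))
    return cv2.projectPoints(P,np.array(k['rvec'],float),np.array(k['tvec'],float),np.array(k['K']),np.array([k['k1'],0,0,0,0.]))[0][:,0]
def ext2w(P,e):
    """e=(x,y,yaw)"""
    P=np.atleast_2d(np.array(P,float)); c,s=np.cos(e[2]),np.sin(e[2])
    return P@np.array([[c,s,0],[-s,c,0],[0,0,1]])+np.array([e[0],e[1],0])
E
python3 - <<'E'
from h import *
im=bot.get_image('top');k=cal('top')
c=ray_z([[320,240],[0,0],[640,480]],0,k);print(c.round(3))
for n,z in (('extractor',.08),('rule',.006)):
    for d in bot.regions_of('top',n)[:2]:
        m=d['region'].astype(np.uint8)
        cs,_=cv2.findContours(m,0,1)
        ct=max(cs,key=cv2.contourArea)[:,0].astype(float)
        W=ray_z(ct,z,k)[:,:2]
        print(n,d['score'],d['bbox'],[np.round(x,3) for x in cv2.minAreaRect((W*1000).astype(np.float32))],m.sum())
E
```

```text
[[ 0.53   0.033  0.   ]
 [ 1.498  1.284  0.   ]
 [-0.298 -1.026  0.   ]]
extractor 0.97 [212.2, 155.9, 342.3, 274.3] [array([600.613, 164.27 ]), array([366.588, 317.513]), np.float64(76.109)] 10512
rule 0.9 [423.9, 206.1, 453.0, 291.6] [array([ 496.371, -353.193]), array([ 38.65 , 280.653]), np.float64(73.533)] 924
rule 0.36 [385.9, 216.8, 404.3, 234.9] [array([ 571.87 , -199.692]), array([50.243, 53.148]), np.float64(43.551)] 220
```

Run:
```python
import cv2
im=cv2.imread('pics/top0.png')[140:340,190:510]
cv2.imwrite('pics/topcrop.png',cv2.resize(im,(800,500),interpolation=cv2.INTER_CUBIC))
```

```text
(no output)
```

View pics/topcrop.png

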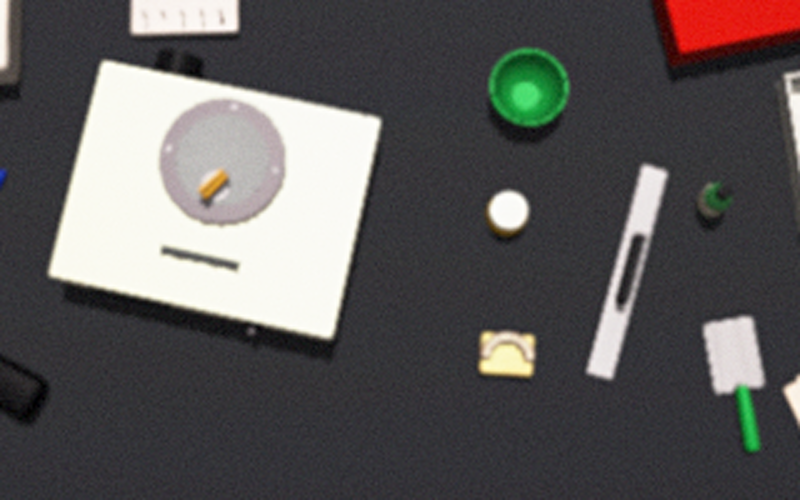

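Top view: extractor corners are near (231,164), (342,187), (323,275) and (210,250). The strip is near (270,243), the wing near (275,214) and the rule centre near (441,250), with the cast to its left at (393,281).

Run:
```python
from h import *
im=cv2.imread('pics/top0.png');k=cal('top')
g=im.min(2)
m=np.zeros(g.shape,np.uint8);m[150:285,200:350]=(g[150:285,200:350]>140)
cs,_=cv2.findContours(m,0,1);ct=max(cs,key=cv2.contourArea)[:,0].astype(float)
W=ray_z(ct,.08,k)[:,:2];r=cv2.minAreaRect((W*1000).astype(np.float32));print('ext',r)
# strip: dark in box
m=np.zeros(g.shape,np.uint8);m[232:252,250:290]=(g[232:252,250:290]<150)
ys,xs=np.nonzero(m);W=ray_z(np.c_[xs,ys],.086,k)[:,:2]*1000;print('strip',W.mean(0),cv2.minAreaRect(W.astype(np.float32)))
hsv=cv2.cvtColor(im,cv2.COLOR_BGR2HSV)
s=hsv[205:230,262:290]; mm=(s[...,1]>110)&(s[...,0]<30)&(s[...,2]>90)
ys,xs=np.nonzero(mm);W=ray_z(np.c_[xs+262,ys+205],.115,k)[:,:2]*1000;print('wing',len(xs),W.mean(0),cv2.minAreaRect(W.astype(np.float32)))
m=np.zeros(g.shape,np.uint8);m[200:300,420:460]=(g[200:300,420:460]>90)
m=cv2.morphologyEx(m,3,np.ones((7,7)))
cs,_=cv2.findContours(m,0,1);ct=max(cs,key=cv2.contourArea)[:,0].astype(float)
W=ray_z(ct,.006,k)[:,:2];print('rule',cv2.minAreaRect((W*1000).astype(np.float32)))
m=np.zeros(g.shape,np.uint8);m[228:270,432:456]=(g[228:270,432:456]<60)
n,l,st,cc=cv2.connectedComponentsWithStats(m)
for i in range(1,n):
  print(st[i],ray_z([cc[i]],.044,k))
s=bot.read_state();Rt=R.from_quat(np.array(s['ee_rot']),scalar_first=True).as_matrix();print(Rt.round(3))
w=cal('wrist');Rm=cv2.Rodrigues(np.array(w['rvec']))[0];C=-Rm.T@w['tvec']
print('cam in tool',(Rt.T@(C-s['tcp_pos'])).round(4),(Rt.T@Rm.T).round(3))
```

```text
ext ((589.1746826171875, 168.780517578125), (363.15966796875, 283.2358093261719), 76.77458953857422)
strip [511.07862311 186.82725683] ((510.70404052734375, 186.5243377685547), (93.3586196899414, 10.07546329498291), 76.63853454589844)
wing 60 [596.75312675 166.24170426] ((597.2308959960938, 166.3824005126953), (15.387081146240234, 36.81964874267578), 44.886051177978516)
rule ((498.10711669921875, -353.57550048828125), (39.5224609375, 286.1158752441406), 72.65210723876953)
[432 228   8  27 112] [[ 0.52713064 -0.32764062  0.044     ]]
[442 228  14  42 345] [[ 0.47520731 -0.37865642  0.044     ]]
[437 235  10  27  83] [[ 0.49377222 -0.34948178  0.044     ]]
[[-0.944  0.329  0.   ]
 [ 0.329  0.944 -0.   ]
 [-0.    -0.    -1.   ]]
cam in tool [ 0.0735  0.0006 -0.1619] [[ 0.    -0.963 -0.269]
 [ 1.     0.001 -0.001]
 [ 0.001 -0.269  0.963]]
```

Geometry is consistent: extractor centre (0.589, 0.169) with yaw −13.3°, and the measured strip and wing land where that predicts. The wing is at ≈1.02 rad, and the rule is at (0.496, −0.352) pointing −17.4°. Moving to a close view of the rule.

>>> send_rows(
  increments=[
    [[-34.4,-46.7,3],[0,0,0],60],
    [[-34.4,-46.7,3],[0,0,0],60],
    [[-34.4,-46.7,3],[0,0,0],60],
    [[-34.4,-46.7,3],[0,0,0],60],
    [[-34.4,-46.7,3],[0,0,0],60],
    [[-34.4,-46.7,3],[0,0,0],60],
    [[-34.4,-46.7,3],[0,0,0],60],
    [[-34.4,-46.7,3],[0,0,0],60],
    [[-34.4,-46.7,3],[0,0,0],60],
    [[-34.4,-46.7,3],[0,0,0],60],
    [[-34.4,-46.7,3],[0,0,0],60],
    [[-34.4,-46.7,3],[0,0,0],60],
    [[-34.4,-46.7,3],[0,0,0],60],
    [[-34.4,-46.7,3],[0,0,0],60],
    [[-34.4,-46.7,3],[0,0,0],60],
    [[-34.4,-46.7,3],[0,0,0],60],
    [[-34.4,-46.7,3],[0,0,-0.03],60],
    [[0,0,0],[0,0,0],60],
  ],
)

```text
time_s: 2.8
tcp_pos: [0.4956, -0.3571, 0.171]
ee_rot: [-0.0, 0.155, 0.988, -0.002]
ft_force: [0.1, 0.3, -0.8]
gripper_width: 0.0597
```

Run:
```python
from h import *
s=bot.read_state();print(s['time_s'],s['tcp_pos'],s['joint_pos'].round(3) if hasattr(s['joint_pos'],'round') else s['joint_pos'],s['gripper_width'])
k=cal('wrist');im=bot.get_image('wrist');cv2.imwrite('pics/w1.png',im)
for n,z in (('rule',.006),('oil_bottle',.0)):
    for d in bot.regions_of('wrist',n)[:2]:
        cs,_=cv2.findContours(d['region'].astype(np.uint8),0,1)
        ct=max(cs,key=cv2.contourArea)[:,0].astype(float)
        W=ray_z(ct,z,k)[:,:2];print(n,d['score'],d['bbox'],cv2.minAreaRect((W*1000).astype(np.float32)))
kt=cal('top');print('bottle',ray_z([[476,220]],.06,kt))
```

```text
2.8 [ 0.49560882 -0.35707869  0.17101853] [ 0.076  0.494  0.657  1.725 -0.34   1.039  2.11 ] 0.05971734118830871
rule 0.96 [306.1, 35.4, 354.3, 379.1] ((498.14093017578125, -350.1591796875), (33.64008712768555, 279.85113525390625), 72.8673324584961)
oil_bottle 0.61 [214.3, 338.5, 258.9, 427.7] ((597.0279541015625, -456.2934875488281), (16.533620834350586, 39.34422302246094), 52.30744171142578)
bottle [[ 0.57775406 -0.46090496  0.06      ]]
```

View pics/w1.png

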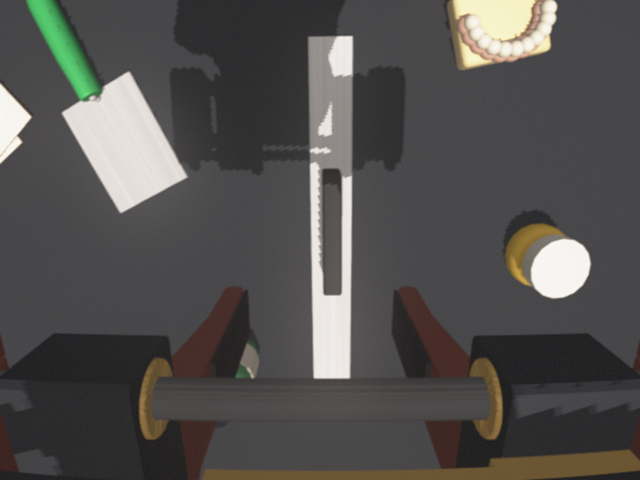

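The wrist view shows the rule between the open fingers, with the rib at columns 323–341, rows 168–295. I'll compute the rib position from that.

```bash
cat >> h.py <<'E'
def tool_delta(P):
    s=bot.read_state();Rt=R.from_quat(np.array(s['ee_rot']),scalar_first=True).as_matrix()
    return (Rt.T@(np.array(P)-s['tcp_pos'])*1000).round(1), np.degrees(np.arctan2(Rt[1,1],Rt[0,1])).round(2), Rt.round(4)
E
python3 - <<'E'
from h import *
k=cal('wrist')
P=ray_z([[332,170],[332.5,294]],.044,k);print(P,np.linalg.norm(P[0]-P[1]),np.degrees(np.arctan2(*(P[0]-P[1])[1::-1])))
E_=ray_z([[309,37],[352,37],[314,375],[350,375]],.006,k);print(E_)
c=P.mean(0);print(c); print(tool_delta([c[0],c[1],.0125]))
E
```

```text
[[ 0.45426832 -0.32956788  0.044     ]
 [ 0.54061107 -0.35570937  0.044     ]] 0.0902133492472572 163.15556781207064
[[ 0.36123681 -0.31716297  0.006     ]
 [ 0.37050908 -0.28753104  0.006     ]
 [ 0.6246874  -0.39751734  0.006     ]
 [ 0.63433861 -0.36703777  0.006     ]]
[ 0.49743969 -0.34263862  0.044     ]
(array([  1.5,   8.6, 158.8]), np.float64(72.48), array([[-9.536e-01,  3.010e-01, -5.000e-04],
       [ 3.010e-01,  9.536e-01,  9.000e-04],
       [ 8.000e-04,  7.000e-04, -1.000e+00]]))
```

>>> send_rows(
  increments=[
    [[0.5,4.3,45],[0,0,-0.011],60],
    [[0.5,4.3,45],[0,0,0],60],
    [[0.5,0,35],[0,0,0],60],
    [[0,0,20],[0,0,0],60],
    [[0,0,13.5],[0,0,0],60],
    [[0,0,0],[0,0,0],60],
    [[0,0,0],[0,0,0],10],
    [[0,0,0],[0,0,0],5],
    [[0,0,0],[0,0,0],5],
    [[0,0,0],[0,0,0],5],
    [[0,0,0],[0,0,0],5],
  ],
  squeeze=40,
)

```text
time_s: 4.32
tcp_pos: [0.4976, -0.3441, 0.0134]
ee_rot: [0.0, 0.147, 0.989, -0.0]
ft_force: [-1.2, -0.7, 3.8]
gripper_width: 0.014
```

>>> send_rows(
  increments=[
    [[0,0,-15],[0,0,0],5],
    [[0,0,-30],[0,0,0],5],
    [[0,0,-45],[0,0,0],5],
    [[0,0,-45],[0,0,0],5],
    [[0,0,-45],[0,0,0],5],
    [[0,0,0],[0,0,0.12],5],
    [[0,0,0],[0,0,0.18],5],
    [[0,0,0],[0,0,0.18],5],
    [[0,0,0],[0,0,0.18],5],
    [[0,0,0],[0,0,0.18],5],
    [[0,0,0],[0,0,0.18],5],
    [[0,0,0],[0,0,0.18],5],
    [[0,0,0],[0,0,0.18],5],
    [[0,0,0],[0,0,0.13],5],
    [[0,0,0],[0,0,0],5],
  ],
)

```text
time_s: 6.2
tcp_pos: [0.4976, -0.343, 0.1934]
ee_rot: [-0.0, 0.784, 0.62, -0.0]
ft_force: [0.0, -0.1, -2.3]
gripper_width: 0.0139
```

Run:
```python
from h import *
e=(.5892,.1688,np.radians(-13.3))
t=ext2w([[-116,0,.15]],e)[0];print(t,tool_delta(t),bot.read_state()['gripper_width'],bot.read_state()['joint_pos'])
```

```text
[-112.29954924   26.85456951    0.15      ] (array([ 4.362000e+02, -1.160289e+05,  1.000000e+02]), np.float64(-13.34), array([[ 2.307e-01,  9.730e-01, -4.000e-04],
       [ 9.730e-01, -2.307e-01,  4.000e-04],
       [ 3.000e-04, -5.000e-04, -1.000e+00]])) 0.013864935271277036 [-0.18285643  0.59624501  1.05808307  1.72941978 -0.56387562  1.15687958
  0.8070793 ]
```

>>> send_rows(
  increments=[
    [[30,-8.4,0],[0,0,0],5],
    [[54,-15.1,4],[0,0,0],5],
    [[54,-15.1,4],[0,0,0],5],
    [[54,-15.1,4],[0,0,0],5],
    [[54,-15.1,4],[0,0,0],5],
    [[54,-15.1,4],[0,0,0],5],
    [[54,-15.1,4],[0,0,0],5],
    [[54,-15.1,4],[0,0,0],5],
    [[54,-15.1,4],[0,0,0],5],
    [[35,-10,4],[0,0,0],5],
    [[22,-6.1,4],[0,0,0],5],
    [[0,0,0],[0,0,0],5],
    [[0,0,0],[0,0,0],5],
  ],
)

```text
time_s: 7.82
tcp_pos: [0.4768, 0.1933, 0.1534]
ee_rot: [0.0, 0.785, 0.619, 0.0]
ft_force: [-0.7, -0.9, -1.3]
gripper_width: 0.014
```

Run:
```python
from h import *
s=bot.read_state();k=cal('wrist');im=bot.get_image('wrist');cv2.imwrite('pics/w2.png',im)
import pickle;pickle.dump((s,k),open('w2.pkl','wb'))
print(s['tcp_pos'],s['gripper_width'],s['ft_force'],s['time_s'])
```

```text
[0.47684986 0.19334103 0.15344899] 0.014005573160536997 [-0.68933426 -0.92201319 -1.27964213] 7.825
```

View pics/w2.png

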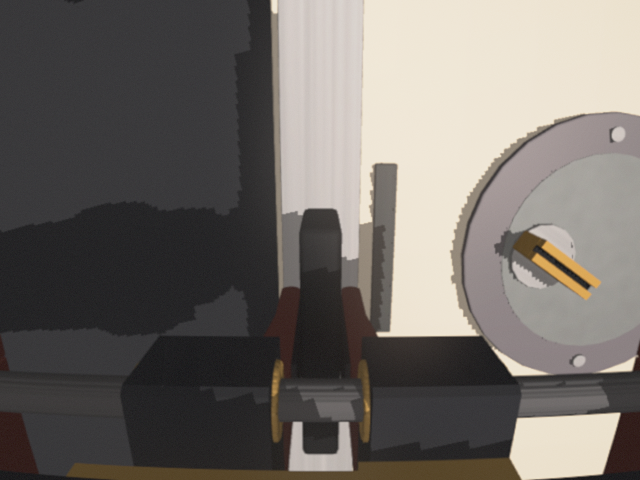

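The strip top is at columns ~372–397, rows 163–331. The rule is to its left (right edge ~360), and the wing runs from (520,240) to (595,290). I'll fit edges numerically.

Run:
```python
from h import *
import pickle
s,k=pickle.load(open('w2.pkl','rb'));im=cv2.imread('pics/w2.png')
for r in (180,240,300,320):
    print(r,[tuple(int(v) for v in im[r,c]) for c in range(364,402,2)])
print([int(im[r,385].sum()//3) for r in range(156,172)],[int(im[r,380].sum()//3) for r in range(322,340)])
hsv=cv2.cvtColor(im,cv2.COLOR_BGR2HSV)
m=np.zeros(im.shape[:2],np.uint8);m[155:340,366:402]=((im.max(2).astype(int)<135)&(hsv[...,1]<45))[155:340,366:402]
m=cv2.morphologyEx(m,cv2.MORPH_OPEN,np.ones((3,3)))
n,l,st,_=cv2.connectedComponentsWithStats(m);i=1+np.argmax(st[1:,4]);print(st[i])
ct=max(cv2.findContours((l==i).astype(np.uint8),0,1)[0],key=cv2.contourArea)[:,0].astype(float)
W=ray_z(ct,.086,k)[:,:2]*1000;print(cv2.minAreaRect(W.astype(np.float32)))
```

```text
180 [(213, 230, 238), (213, 230, 239), (214, 230, 239), (188, 212, 225), (125, 140, 153), (91, 101, 111), (97, 101, 107), (107, 112, 118), (106, 111, 117), (107, 112, 115), (108, 112, 117), (108, 113, 119), (108, 114, 120), (109, 115, 120), (109, 114, 120), (107, 113, 118), (136, 149, 162), (211, 229, 239), (214, 230, 239)]
240 [(125, 139, 151), (124, 138, 151), (124, 139, 151), (125, 140, 152), (101, 111, 120), (69, 74, 79), (68, 73, 78), (71, 77, 81), (71, 76, 83), (71, 76, 82), (95, 99, 104), (103, 108, 112), (101, 107, 110), (102, 108, 112), (101, 105, 109), (162, 181, 197), (214, 230, 239), (213, 229, 239), (212, 229, 238)]
300 [(119, 135, 146), (121, 135, 148), (121, 135, 148), (92, 104, 113), (59, 65, 69), (65, 68, 74), (64, 69, 74), (66, 69, 75), (65, 69, 76), (88, 92, 98), (97, 100, 104), (94, 99, 103), (96, 101, 104), (101, 109, 115), (185, 208, 223), (212, 228, 238), (213, 229, 238), (210, 228, 237), (211, 228, 237)]
320 [(47, 52, 71), (42, 47, 68), (58, 66, 81), (64, 69, 76), (61, 65, 69), (62, 63, 70), (61, 65, 69), (67, 70, 74), (90, 93, 98), (91, 95, 99), (93, 97, 101), (92, 96, 100), (91, 95, 98), (150, 166, 179), (206, 226, 236), (210, 227, 237), (212, 228, 238), (210, 227, 237), (210, 228, 237)]
[229, 229, 228, 228, 228, 227, 211, 159, 111, 107, 113, 116, 112, 113, 114, 112] [92, 88, 83, 82, 80, 80, 74, 81, 91, 126, 188, 220, 225, 219, 174, 93, 46, 48]
[ 369  164   28  168 3464]
((512.2998046875, 191.33627319335938), (98.88147735595703, 12.44801139831543), 76.80755615234375)
```

Run:
```python
from h import *
import pickle
s,k=pickle.load(open('w2.pkl','rb'));im=cv2.imread('pics/w2.png')
for r in (60,140):
    g=im[r].astype(int).sum(1)//3
    print(r,g[266:292].tolist(),g[352:372].tolist())
```

```text
60 [52, 49, 49, 49, 49, 70, 103, 128, 136, 139, 136, 133, 142, 171, 191, 194, 193, 195, 196, 198, 200, 203, 204, 203, 204, 204] [208, 211, 210, 211, 208, 207, 208, 208, 208, 206, 204, 223, 229, 228, 228, 228, 228, 229, 228, 228]
140 [52, 54, 56, 56, 53, 56, 54, 73, 111, 131, 135, 137, 133, 130, 157, 184, 191, 191, 191, 193, 193, 197, 197, 199, 199, 199] [207, 209, 207, 208, 207, 207, 208, 207, 202, 210, 224, 228, 228, 228, 228, 228, 227, 227, 228, 228]
```

Run:
```python
from h import *
import pickle
s,k=pickle.load(open('w2.pkl','rb'))
z=s['tcp_pos'][2]-.0134+.006
Rt=R.from_quat(np.array(s['ee_rot']),scalar_first=True).as_matrix()
W=ray_z([[278.7,60],[362.7,60],[280,140],[361.5,140]],z,k)
print('rule edges in tool',((W-s['tcp_pos'])@Rt*1000).round(1))
st=np.array([.5123,.1913]);d=np.radians(76.8)
S=np.array([st[0],st[1],s['tcp_pos'][2]]);print('strip in tool',((S-s['tcp_pos'])@Rt*1000).round(1),np.degrees(np.arctan2(Rt[1,0],Rt[0,0])))
# wing line
im=cv2.imread('pics/w2.png');hsv=cv2.cvtColor(im,cv2.COLOR_BGR2HSV)
m=((hsv[...,1]>120)&(hsv[...,2]>170)&(abs(hsv[...,0].astype(int)-18)<10)).astype(np.uint8);m[:200]=0;m[320:]=0;m[:,:480]=0
ys,xs=np.nonzero(m);Wg=ray_z(np.c_[xs,ys],.12,k)[:,:2]*1000
print('wing',len(xs),Wg.mean(0),cv2.minAreaRect(Wg.astype(np.float32)))
```

```text
rule edges in tool [[ 99.5 -15.7   7.4]
 [ 99.6  16.    7.4]
 [ 69.8 -15.7   7.4]
 [ 69.8  16.2   7.4]]
strip in tool [ 6.3 34.9  0. ] 76.51843688163758
wing 1098 [599.17923307 170.93148949] ((599.5496826171875, 170.543701171875), (11.773137092590332, 39.621726989746094), 43.209075927734375)
```

>>> send_rows(
  increments=[
    [[3,4,15],[0,0,-0.005],5],
    [[3.3,4,20],[0,0,0],5],
    [[0,0,15],[0,0,0],5],
    [[0,0,5],[0,0,0],5],
    [[0,0,3],[0,0,0],5],
    [[0,0,1.5],[0,0,0],5],
    [[0,0,0],[0,0,0],5],
    [[0,0,0],[0,0,0],5],
  ],
)

```text
time_s: 8.88
tcp_pos: [0.4859, 0.1995, 0.0939]
ee_rot: [-0.0, 0.783, 0.622, 0.0]
ft_force: [0.2, 0.6, -2.1]
gripper_width: 0.0137
```

>>> send_rows(
  increments=[
    [[0,0,0.7],[0,0,0],5],
    [[0,0,0.5],[0,0,0],5],
    [[0,0,0],[0,0,0],5],
  ],
)

```text
time_s: 9.25
tcp_pos: [0.486, 0.1995, 0.0934]
ee_rot: [-0.0, 0.783, 0.622, 0.0]
ft_force: [-4.2, -0.0, 10.6]
gripper_width: 0.0137
```

>>> send_rows(
  increments=[
    [[0,0,-0.5],[0,0,0],5],
    [[0,2,0],[0,0,0],5],
    [[0,1.5,0],[0,0,0],5],
    [[0,1,0],[0,0,0],5],
    [[0,0.5,0],[0,0,0],5],
    [[0,0,0],[0,0,0],5],
  ],
)

```text
time_s: 10.0
tcp_pos: [0.49, 0.1987, 0.0934]
ee_rot: [-0.001, 0.783, 0.622, -0.0]
ft_force: [-6.8, 1.0, 10.3]
gripper_width: 0.0138
```

>>> send_rows(
  increments=[
    [[0,0.7,-0.3],[0,0,0],5],
    [[0,0.5,0],[0,0,0],5],
    [[0,0,0],[0,0,0],5],
  ],
)

```text
time_s: 10.38
tcp_pos: [0.4917, 0.1982, 0.0934]
ee_rot: [-0.0, 0.783, 0.622, -0.0]
ft_force: [-3.8, 0.7, 5.7]
gripper_width: 0.0137
```

>>> send_rows(
  increments=[
    [[0,0.7,0],[0,0,0],5],
    [[0,0.7,0],[0,0,0],5],
    [[0,0,0],[0,0,0],5],
  ],
)

```text
time_s: 10.75
tcp_pos: [0.4922, 0.1981, 0.0934]
ee_rot: [-0.001, 0.783, 0.622, -0.001]
ft_force: [-6.4, 1.8, 10.7]
gripper_width: 0.0139
```

Run:
```python
from h import *
import pickle
s=bot.read_state();k=cal('wrist');im=bot.get_image('wrist');pickle.dump((s,k),open('w3.pkl','wb'))
cv2.imwrite('pics/w3.png',im);cv2.imwrite('pics/w3c.png',cv2.resize(im[100:340,240:440],(500,600),interpolation=cv2.INTER_CUBIC))
for r in (200,220,260):
    print(r,(im[r].astype(int).sum(1)//3)[330:385].tolist())
```

```text
200 [203, 202, 201, 201, 202, 205, 206, 207, 206, 206, 205, 203, 204, 203, 200, 202, 201, 203, 203, 204, 204, 205, 207, 208, 207, 207, 206, 208, 205, 175, 113, 96, 107, 109, 110, 109, 110, 110, 110, 111, 111, 111, 112, 112, 112, 113, 113, 113, 113, 113, 114, 115, 115, 112, 112]
220 [62, 62, 63, 63, 63, 64, 64, 62, 88, 146, 195, 204, 203, 200, 199, 200, 200, 200, 200, 201, 203, 206, 205, 207, 205, 205, 205, 204, 186, 134, 96, 97, 105, 106, 107, 106, 106, 106, 106, 108, 107, 109, 109, 109, 108, 109, 110, 112, 110, 110, 110, 110, 111, 110, 110]
260 [63, 63, 62, 64, 64, 64, 61, 62, 57, 54, 57, 79, 108, 115, 113, 113, 113, 115, 115, 114, 117, 117, 120, 140, 167, 148, 137, 124, 91, 65, 65, 67, 65, 66, 69, 69, 67, 68, 65, 68, 70, 67, 69, 68, 70, 68, 70, 71, 71, 71, 71, 69, 68, 69, 68]
```

View pics/w3c.png

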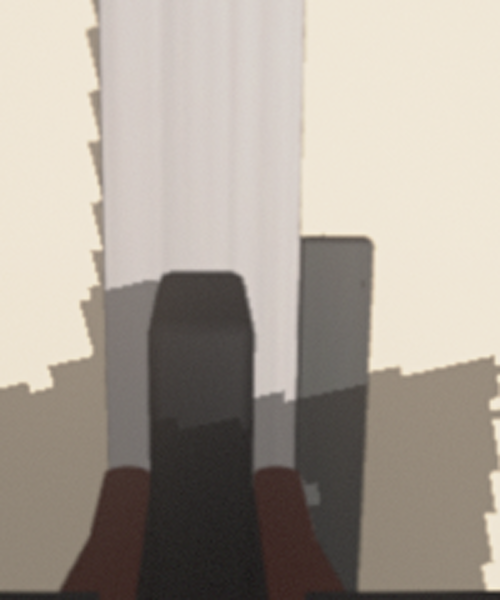

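The rule's right edge meets the strip's front face with no visible gap, and they are parallel (crop column 300, rows 240–590). Relaxing the downward load, opening and rising.

>>> send_rows(
  increments=[
    [[0,0,-0.6],[0,0,0],5],
    [[0,0,0],[0,0,0],30],
    [[0,0,0],[0,0,0],36],
    [[0,0,0],[0,0,0],36],
    [[0,0,0],[0,0,0],36],
    [[0,0,-10],[0,0,0],36],
    [[0,0,-30],[0,0,0],36],
    [[0,0,-40],[0,0,0],36],
    [[0,0,0],[0,0,0],36],
  ],
)

```text
time_s: 11.92
tcp_pos: [0.4949, 0.1978, 0.1767]
ee_rot: [0.0, 0.783, 0.622, 0.002]
ft_force: [1.0, 0.3, -0.0]
gripper_width: 0.0357
```

Run:
```python
from h import *
import pickle
s,k=pickle.load(open('w3.pkl','rb'));Rt=R.from_quat(np.array(s['ee_rot']),scalar_first=True).as_matrix()
print(((ray_z([[320,209]],.124,k)-s['tcp_pos'])@Rt*1000).round(1),((ray_z([[374,195]],.086,k)-s['tcp_pos'])@Rt*1000).round(1))
s=bot.read_state();k=cal('wrist');im=bot.get_image('wrist');pickle.dump((s,k),open('w4.pkl','wb'));cv2.imwrite('pics/w4.png',im)
print(s['tcp_pos'])
```

```text
[[ 49.4  -0.  -30.6]] [[48.1 21.8  7.4]]
[0.49490421 0.19777732 0.17665687]
```

View pics/w4.png

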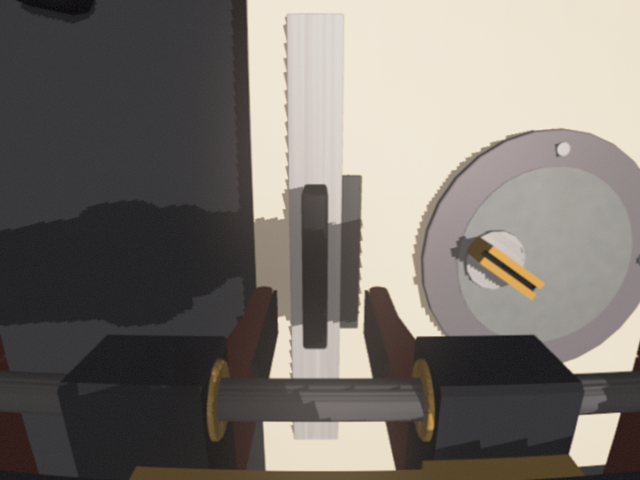

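Run:
```python
from h import *
import pickle
s,k=pickle.load(open('w4.pkl','rb'));Rt=R.from_quat(np.array(s['ee_rot']),scalar_first=True).as_matrix()
f=lambda p,z:((ray_z(p,z,k)-s['tcp_pos'])@Rt*1000).round(1)[:,:2].tolist()
print('rib',f([[315,186],[315,347]],.124));print('rule',f([[316,14],[316,438]],.086));print('strip',f([[351,176.5],[350,327]],.086))
print('edges',f([[343.5,20],[342.8,100],[341.5,170],[340,240],[339,320],[338,430]],.086))
```

```text
rib [[45.8, -2.6], [-45.5, -2.9]]
rule [[136.6, -2.3], [-141.3, -2.9]]
strip [[46.5, 18.4], [-51.9, 19.7]]
edges [[133.5, 12.9], [90.3, 13.0], [50.3, 12.7], [7.3, 12.3], [-46.8, 12.4], [-134.2, 12.9]]
```

The rule is released: flush and centred within about 2 mm. Now measuring the wing.

Run:
```python
from h import *
import pickle
s,k=pickle.load(open('w4.pkl','rb'));Rt=R.from_quat(np.array(s['ee_rot']),scalar_first=True).as_matrix()
W=ray_z([[351,176.5],[350,327]],.086,k);st=W.mean(0);rl=ray_z([[343.5,20],[338,430]],.086,k);d=rl[0]-rl[1];yd=np.degrees(np.arctan2(d[1],d[0]));print('strip c',st,'rule dir',yd)
u=np.radians(yd-90);print('fastener from strip',st[:2]+.089*np.array([np.cos(u),np.sin(u)]))
im=cv2.imread('pics/w4.png');hsv=cv2.cvtColor(im,cv2.COLOR_BGR2HSV)
m=((hsv[...,1]>120)&(hsv[...,2]>170)&(abs(hsv[...,0].astype(int)-18)<10)).astype(np.uint8);m[:220]=0;m[320:]=0;m[:,:450]=0
ys,xs=np.nonzero(m);Wg=ray_z(np.c_[xs,ys],.12,k)[:,:2]*1000
c,(w,h),a=cv2.minAreaRect(Wg.astype(np.float32));print('wing',c,w,h,a,Wg.mean(0))
print(tool_delta([c[0]/1000,c[1]/1000,.15]))
```

```text
strip c [0.51321017 0.19100683 0.086     ] rule dir 76.87604866510675
fastener from strip [0.59988559 0.17079863]
wing (599.2021484375, 170.80313110351562) 11.579269409179688 39.499698638916016 43.24064254760742 [598.85163076 171.16693801]
(array([ -2.6, 108.7,  25.2]), np.float64(-13.11), array([[ 0.2267,  0.974 ,  0.0019],
       [ 0.974 , -0.2267,  0.0018],
       [ 0.0022,  0.0015, -1.    ]]))
```

>>> send_rows(
  increments=[
    [[0,25,0],[0,0,0],36],
    [[-1,40,5],[0,0,0],36],
    [[-1,30,10],[0,0,0],36],
    [[-0.6,13.7,10],[0,0,0],36],
    [[0,0,0],[0,0,-0.1],36],
    [[0,0,0],[0,0,-0.18],36],
    [[0,0,0],[0,0,-0.18],36],
    [[0,0,0],[0,0,-0.18],36],
    [[0,0,0],[0,0,-0.18],36],
    [[0,0,0],[0,0,-0.164],36],
    [[0,0,0],[0,0,0],36],
  ],
)

```text
time_s: 13.35
tcp_pos: [0.5977, 0.1706, 0.1484]
ee_rot: [-0.001, 0.397, 0.918, 0.0]
ft_force: [-0.3, -0.6, 0.8]
gripper_width: 0.0361
```

Run:
```python
from h import *
import pickle
s=bot.read_state();k=cal('wrist');im=bot.get_image('wrist');pickle.dump((s,k),open('w5.pkl','wb'));cv2.imwrite('pics/w5.png',im)
hsv=cv2.cvtColor(im,cv2.COLOR_BGR2HSV)
m=((hsv[...,1]>120)&(hsv[...,2]>150)&(abs(hsv[...,0].astype(int)-18)<10)).astype(np.uint8)
n,l,st,cc=cv2.connectedComponentsWithStats(m)
for i in np.argsort(-st[1:,4])[:4]+1: 
  ys,xs=np.nonzero(l==i);Wg=ray_z(np.c_[xs,ys],.12,k)[:,:2]*1000;print(st[i],cv2.minAreaRect(Wg.astype(np.float32)))
print(tool_delta([.5993,.1708,.100]),s['ft_force'])
```

```text
[311 304   9  24 201] ((606.1235961914062, 158.22300720214844), (3.9546778202056885, 12.389705657958984), 42.856990814208984)
[326 304   9  24 189] ((611.4869995117188, 163.26162719726562), (3.9546098709106445, 12.381387710571289), 43.7828254699707)
(array([-0.9,  1.3, 48.4]), np.float64(43.06), array([[-6.828e-01,  7.306e-01, -1.100e-03],
       [ 7.306e-01,  6.828e-01,  4.000e-04],
       [ 1.000e-03, -5.000e-04, -1.000e+00]])) [-0.29225264 -0.63839503  0.81779204]
```

View pics/w5.png

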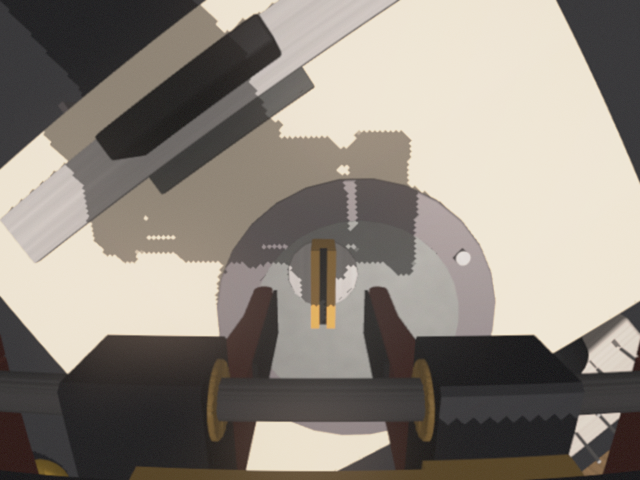

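The wing is vertical in the image between the jaws (columns 312–335), so it's aligned. Descending to 4 mm above the disc and gripping.

>>> send_rows(
  increments=[
    [[-0.5,1.3,15],[0,0,0],36],
    [[0,0,18],[0,0,0],36],
    [[0,0,11],[0,0,0],36],
    [[0,0,4.4],[0,0,0],36],
    [[0,0,0],[0,0,0],36],
    [[0,0,0],[0,0,0],16],
    [[0,0,0],[0,0,0],8],
    [[0,0,0],[0,0,0],8],
    [[0,0,0],[0,0,0],8],
  ],
  squeeze=20,
)

```text
time_s: 14.52
tcp_pos: [0.5995, 0.1705, 0.1006]
ee_rot: [-0.0, 0.397, 0.918, -0.0]
ft_force: [-2.0, -1.8, 2.6]
gripper_width: 0.0118
```

>>> send_rows(
  increments=[
    [[0,0,0],[0,0,0.08],8],
    [[0,0,0],[0,0,0.14],8],
    [[0,0,0],[0,0,0.15],8],
    [[0,0,0],[0,0,0.15],8],
    [[0,0,0],[0,0,0.15],8],
    [[0,0,0],[0,0,0.15],8],
    [[0,0,0],[0,0,0.1],8],
    [[0,0,0],[0,0,0.062],8],
    [[0,0,0],[0,0,0],8],
    [[0,0,0],[0,0,0],8],
  ],
)

```text
time_s: 15.78
tcp_pos: [0.5998, 0.1706, 0.1005]
ee_rot: [0.0, 0.782, 0.623, -0.0]
ft_force: [-2.3, -1.6, 2.9]
gripper_width: 0.0114
```

Run:
```python
from h import *
s=bot.read_state();print(tool_delta(s['tcp_pos'])[1],s['ft_force'],s['ft_torque'],s['tcp_pos'])
```

```text
-12.94 [-2.34996806 -1.58622334  2.8874926 ] [-0.60361224  0.40503231 -0.0743935 ] [0.59976938 0.17059775 0.1005352 ]
```

>>> send_rows(
  increments=[
    [[0,0,0],[0,0,0.003],8],
    [[0,0,0],[0,0,0],20],
    [[0,0,0],[0,0,0],36],
    [[0,0,0],[0,0,0],36],
    [[0,0,0],[0,0,0],36],
    [[0,0,-15],[0,0,0],36],
    [[0,0,-35],[0,0,0],36],
    [[0,0,-15],[0,0,0],36],
    [[0,0,0],[0,0,0],36],
  ],
)

```text
time_s: 16.9
tcp_pos: [0.6004, 0.1711, 0.1666]
ee_rot: [0.0, 0.783, 0.621, 0.001]
ft_force: [0.0, -0.2, -0.2]
gripper_width: 0.0359
```

Run:
```python
from h import *
import pickle
s=bot.read_state();k=cal('wrist');im=bot.get_image('wrist');pickle.dump((s,k),open('w6.pkl','wb'));cv2.imwrite('pics/w6.png',im)
hsv=cv2.cvtColor(im,cv2.COLOR_BGR2HSV)
m=((hsv[...,1]>120)&(hsv[...,2]>60)&(abs(hsv[...,0].astype(int)-18)<10)).astype(np.uint8)
m[:200]=0;m[360:]=0
n,l,st,cc=cv2.connectedComponentsWithStats(m)
for i in np.argsort(-st[1:,4])[:4]+1: 
  ys,xs=np.nonzero(l==i);Wg=ray_z(np.c_[xs,ys],.12,k)[:,:2]*1000;print(st[i],cv2.minAreaRect(Wg.astype(np.float32)))
E=np.array([.512+0,0])
print(tool_delta(s['tcp_pos'])[1],s['tcp_pos'],s['ft_force'])
```

```text
[323 239   8  72 495] ((603.6441650390625, 170.22886657714844), (39.36278533935547, 3.5796151161193848), 76.95697021484375)
[309 240   7  71 475] ((596.2679443359375, 171.68292236328125), (38.848419189453125, 3.216176986694336), 76.42977142333984)
-13.15 [0.60039618 0.17112379 0.16660819] [ 0.00177124 -0.19343118 -0.24994531]
```

View pics/w6.png

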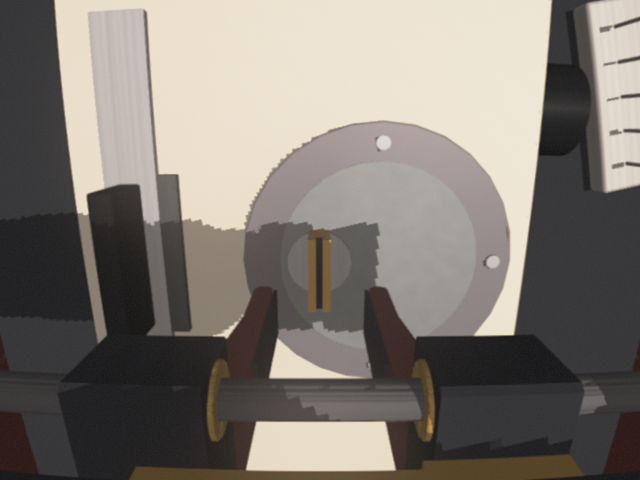

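The slot is at ≈76.7° against the rule's 76.9°, so it's aligned within about 0.3°, and the cover is still raised. Moving to the press point with the jaws closed.

>>> send_rows(
  increments=[
    [[0,25,0],[0,0,0],10],
    [[0,33,0],[0,0,0],0],
    [[0,16.3,15],[0,0,0],0],
    [[0,0,30],[0,0,0],0],
    [[0,0,18],[0,0,0],0],
    [[0,0,6],[0,0,0],0],
    [[0,0,0],[0,0,0],0],
  ],
)

```text
time_s: 17.82
tcp_pos: [0.6719, 0.1542, 0.0963]
ee_rot: [-0.0, 0.784, 0.621, -0.0]
ft_force: [0.4, 1.0, -1.1]
gripper_width: 0.0005
```

>>> send_rows(
  increments=[
    [[0,0,3],[0,0,0],0],
    [[0,0,2],[0,0,0],0],
    [[0,0,2],[0,0,0],0],
    [[0,0,1.5],[0,0,0],0],
    [[0,0,1.5],[0,0,0],0],
    [[0,0,0],[0,0,0],0],
  ],
)

```text
time_s: 18.58
tcp_pos: [0.6725, 0.1542, 0.0873]
ee_rot: [-0.0, 0.784, 0.621, 0.001]
ft_force: [-2.2, 1.3, 6.8]
gripper_width: 0.0004
```

>>> send_rows(
  increments=[
    [[0,0,1],[0,0,0],0],
    [[0,0,0.7],[0,0,0],0],
    [[0,0,0],[0,0,0],0],
  ],
)

```text
time_s: 18.95
tcp_pos: [0.6725, 0.1542, 0.0864]
ee_rot: [-0.0, 0.784, 0.621, 0.001]
ft_force: [-3.1, 1.5, 12.2]
gripper_width: 0.0005
```

>>> send_rows(
  increments=[
    [[0,0,0.6],[0,0,0],0],
    [[0,0,0.5],[0,0,0],0],
    [[0,0,0],[0,0,0],0],
    [[0,0,0],[0,0,0],0],
  ],
)

```text
time_s: 19.45
tcp_pos: [0.6725, 0.1542, 0.0864]
ee_rot: [-0.0, 0.784, 0.621, 0.001]
ft_force: [-7.6, 0.4, 19.9]
gripper_width: 0.0006
```

Run:
```python
from h import *
for _ in range(2):
    im=bot.get_image('wrist')
s=bot.read_state();print(s['tcp_pos'],s['ft_force'],s['time_s'])
cv2.imwrite('pics/w7.png',im);sc=bot.get_image('top');cv2.imwrite('pics/t7.png',cv2.resize(sc[140:340,190:510],(800,500)))
```

```text
[0.67254731 0.15419825 0.08636834] [-7.12803203  0.39627693 19.52429741] 19.55
```

View pics/w7.png

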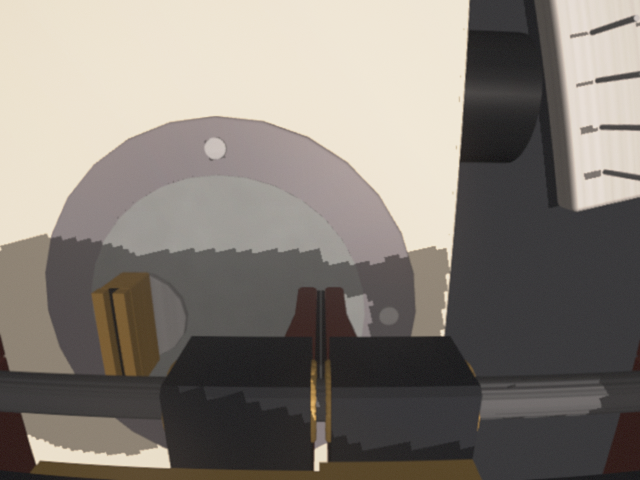

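The fingertips are on the cover behind the wing, which is still parallel. The cover has bottomed: z stayed at 86.4 mm while the force rose from 12 to 20 N. One last look at the rule from above before handing in.

View pics/t7.png

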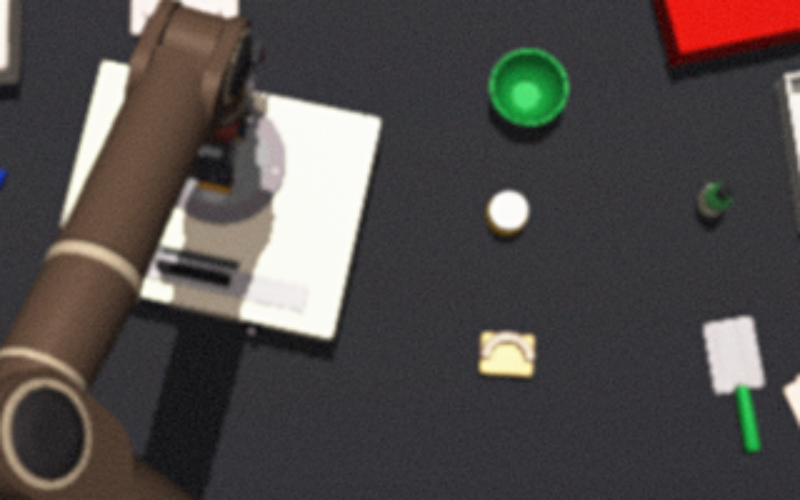

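The rule still lies along the strip (crop (160,262)–(305,297)), and the bystanders visible in this crop haven't moved. Handing in while holding the press.

```bash
python3 -c "
from workcell import bot
print(bot.close_job())"
```

```text
the job is handed in; nothing more can be done
None
```

The job is handed in at about 19.6 s, with the arm still pressing the cover down.

- **Straightedge:** I laid it flush against the front of the strip and let go. The check after release put its edge within about 0.3 mm of the strip's front face. It is centred on the strip to about 1–3 mm; the rule ends and the grip rib gave slightly different centres.
- **Wing fastener:** I turned it about 56° clockwise and released it with the cover still raised. The slot then measured about 76.7°, against 76.9° for the straightedge.
- **Cover:** It is fully down. Over the last push the tool height stayed at 86.4 mm while the force rose from 12 N to about 20 N.

The last top view showed the straightedge still along the strip, partly hidden by the arm. The cast, jar, bottle, bowl and spatula had not moved. The case was outside that view and the pen showed only at its edge, so I did not re-check those two. No check failed. The only disagreement was an early top-camera estimate of the strip's position, about 4 mm off along its length, so I used the closer wrist-camera measurement.

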